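# Unhook a hammerhead lifting hook from its anchor bridge in the vise

## Task

Set the hooked-together pair (slotted aluminium anchor bridge with the steel hammerhead hook in it) down in the channel between the open vise jaws and let go. Then take the hook by its eye, lift it just clear of the lips, twist it a quarter turn and draw it out of the slot, with the bridge staying behind in the vise. Finally put the hook in the deep bin and stand the bridge flat in the shallow tray, and leave everything else on the bench where it is.

Things in the scene. Friction and masses are not known exactly. Their poses are not given: they have to be found in the camera images.
- bridge_mid (a point): Anchor bridge: loose cast aluminium block, 120 mm long (its y), 50 mm wide (its x), 62 mm high, 0.28 to 0.46 kg. Point at its centre, half-way up (31 mm above its underside); z up. A 16 mm thick slotted top on two 10 mm end walls, open below to both long sides. The top 16 mm of its long sides can be gripped, 50 mm across, with the hook's eye standing 26 mm above the top.
- slot_top (a point): Centre of the bridge's slot at the level of its top, 31 mm above its centre; axes as the bridge. The slot goes right through, 60 mm along y by 22 mm along x. Four small lips, 4 mm high, stand on the top beside the slot, 10 to 17 mm from the centre in y and 13 to 24 mm in x: they keep the hook's eye plate from turning while it is down.
- hook_mid (a point): Hammerhead hook: loose steel part, 70 mm tall, 0.16 to 0.26 kg. Point at its centre, half-way up (35 mm above its underside); z up along its shank, a 12 mm round bar 32 mm long between the eye plate above and the foot below. At the start it stands in the bridge's slot, 22 mm above the bridge's centre, x axes parallel.
- eye_mid (a point): Centre of the hook's eye plate: 46 mm long (hook's x), 12 mm thick (its y), 26 mm high, with a hole 18 by 8 mm. The place to grip, across the 12 mm. At the start its lower edge rests across the slot on the bridge's top, between the lips; raised more than 4 mm it clears them.
- foot_mid (a point): Centre of the hook's foot: a bar 46 mm long (hook's x, parallel with the eye plate), 12 by 12 mm, 51 mm below the eye's centre. At the start it lies crosswise under the bridge's top with 16 mm of play: raised 16 mm it catches and lifts the bridge too. A quarter turn either way puts it along the slot; it then draws straight up, fully out when raised 44 mm from its seat.
- vise_seat (a point): Red bench vise, fixed, jaws open. Point on the floor of the channel between the jaws, at its centre, 45 mm above the bench; z up. Channel along y, 62 mm wide (x), open at both ends; jaws 110 mm long, tops 28 mm above this point, nothing higher. Screw and handle stick out 125 mm along -x, low. The bridge stands on the floor with its length along the channel, either way round.
- tray_in (a point): Shallow black tray, fixed. Point at the centre of its inner floor, 4 to 5 mm above the bench. Outside 140 mm (x) by 190 mm (y), 30 mm high, walls 4 mm. It and the deep bin may have changed places.
- bin_in (a point): Deep black bin, fixed. Point at the centre of its inner floor, 5 mm above the bench. Outside 115 mm (x) by 150 mm (y), 60 mm high, walls 5 mm.
- spray_tall: White spray can standing, 64 mm diameter, 190 mm tall; bystander, not to be moved; origin on its underside
- spray_yellow: Yellow can standing, 54 mm diameter, 160 mm tall; bystander, not to be moved; origin on its underside
- wrench: Steel wrench lying, 200 mm long; bystander, not to be moved; origin on its underside
- hammer: Hammer lying, 280 mm long; bystander, not to be moved; origin on its underside
- screwdriver: Screwdriver lying, 200 mm long; bystander, not to be moved; origin on its underside
- bearing: Steel bearing ring lying flat, 72 mm diameter, 18 mm high; bystander, not to be moved; origin on its underside
- hub: Steel hub flange lying flat, 90 mm diameter, 32 mm high; bystander, not to be moved; origin on its underside
- spacer: Dark spacer tube standing, 40 mm diameter, 35 mm tall; bystander, not to be moved; origin on its underside
Things that resemble listed ones, but are neither listed nor needed, are in the scene too. Of the things like the part that bears bridge_mid, leave any that is black or red; of the rest the smaller one is meant.

How it is judged:
On the way, in this order (a step that is already met when the one before it is completed fails the run):
1. the pair, still hooked together, stands in the vise channel and is let go (x of bridge_mid in the frame of vise_seat between -0.014 and 0.014 m and y of bridge_mid in the frame of vise_seat between -0.035 and 0.035 m and z of bridge_mid in the frame of vise_seat between 0.024 and 0.04 m and angle between the y axis of bridge_mid and the y axis of vise_seat, either way round below 0.3 rad and angle between bridge_mid's own z axis and vertical below 0.15 rad and x of hook_mid in the frame of bridge_mid between -0.014 and 0.014 m and y of hook_mid in the frame of bridge_mid between -0.014 and 0.014 m and z of hook_mid in the frame of bridge_mid between 0.01 and 0.045 m and angle between the x axis of hook_mid and the x axis of bridge_mid, either way round below 0.5 rad and contact force between the fingers and bridge below 0.3 N and contact force between the fingers and hook below 0.3 N), for 0.2 s.
2. the hook is drawn up out of the slot while the bridge stays in the vise (x of bridge_mid in the frame of vise_seat between -0.014 and 0.014 m and y of bridge_mid in the frame of vise_seat between -0.035 and 0.035 m and z of bridge_mid in the frame of vise_seat between 0.024 and 0.04 m and angle between the y axis of bridge_mid and the y axis of vise_seat, either way round below 0.3 rad and angle between bridge_mid's own z axis and vertical below 0.15 rad and z of hook_mid in the frame of bridge_mid above 0.07 m), for 0.1 s.
At the end, for the whole second after the job is handed in: The hook lies or stands inside the deep bin (its centre within the walls and less than 55 mm above the bin's floor); the bridge stands flat on the floor of the shallow tray (its centre less than 40 mm above the floor, tilted less than 0.12 rad); both are let go and at rest (x of hook_mid in the frame of bin_in between -0.052 and 0.052 m and y of hook_mid in the frame of bin_in between -0.07 and 0.07 m and z of hook_mid in the frame of bin_in between 0 and 0.055 m and x of bridge_mid in the frame of tray_in between -0.05 and 0.05 m and y of bridge_mid in the frame of tray_in between -0.075 and 0.075 m and z of bridge_mid in the frame of tray_in between 0.02 and 0.04 m and angle between bridge_mid's own z axis and vertical below 0.12 rad and contact force between the fingers and bridge below 0.3 N and contact force between the fingers and hook below 0.3 N and linear speed of each of hook, bridge below 0.03 m/s); the robot touches nothing.
It fails at once if a bystander is moved more than 30 mm (distance of any of spray_tall, spray_yellow, wrench, hammer, screwdriver, bearing, hub, spacer from where it was at the start of the episode above 0.03 m).
It also fails if it takes over 67 s, if anything falls off the work surface, if the arm or the gripper's body presses on something with over 40 N, if the wrist force passes 120 N, or if a joint passes its speed limit or range.

## Robot

A 6-joint arm with a two-finger parallel gripper is mounted at the origin on the work surface. World frame = base frame: x ahead of the robot, y to its left, z up, the work surface at z = 0. Lengths are in m, angles in rad, forces in N, time in s.
With the tool pointing down it reaches from about 0.275 to 0.875 m from the base axis. Payload 12.5 kg.
Tool frame: the origin (TCP) lies midway between the tips of the shut fingers; the grasp point (between the pads) lies bot.grip_point_offset behind it (bot.grip_point_offset is the distance from the TCP to the grasp point, in m); z points along the fingers, y is the line along which they close (so a half turn about z gives the same grasp; the last joint's range is limited). The gripper opens to 85 mm and grips with 20 to 120 N. Pads are 22 mm wide; open, the fingers measure 114 mm over their backs; the gripper's body (76 mm by 85 mm) begins 54 mm behind the grasp point. The pads swing forward as they close: fully open they stand 13 mm farther back than shut.
Start: joints at [1.161, 0.351, 1.652, -0, 1.139, -0.085], TCP at [0.175, 0.521, 0.231] pointing down, gripper open.
Joint ranges: [-2.75, 2.75], [-0.79, 2.1], [0.01, 2.65], [-1.57, 4.71], [0.07, 3.14], [-2.87, 2.87]. Speed limits (rad/s): [2.22, 2.22, 2.79, 3.14, 3.14, 3.14].

## Interface

Orientations are given as a rotation vector (axis times angle).
In Python, from workcell import bot, eyes, models gives the robot as it stands. Calls block until the motion is done:
- bot.move_ptp(position, orientation): joint-space move of the TCP to a pose.
- bot.move_l(position, ori=None, v=0.15, contact_N=None): straight line of the TCP; ori=None keeps the orientation; v is the mean speed in m/s. With contact_N (N) it stops when the force on the tool has changed by that much, and returns True; else False.
- bot.move_j(angles): joint-space move.
- bot.set_gripper(opening, effort=None): opening from 0.0 (shut) to 1.0 (fully open); effort is the grip in N (None keeps the last); returns when the fingers have stopped.
- bot.wait(seconds).
- bot.inverse_kinematics(position, orientation): joint angles nearest the present ones, or None.
- bot.read_state(): the state.
- eyes.capture(name): name is "side" or "top"; returns a dict with "frame" (384x512x3 uint8, red, green, blue), "range_z" (384x512 float32, m along the optical axis (not along the pixel's ray), 0 where there is no reading), "K" (3x3 intrinsics, pixels), "distortion" ([k1, k2, p1, p2, k3] as OpenCV has them; the pictures are not rectified), "world_to_cam" (4x4, takes a point from world to camera coordinates). Camera axes: x right, y up, looking along -z (the intrinsics and any distortion apply to the point x, -y, -z); pixel columns grow to the right and rows downward; lengths in m; the calibration is good to about 2 mm. A picture is of the moment at which its call begins.
A pose or a line that the arm cannot do raises bot.IKError and nothing moves.
- bot.finish_job(): hands the job in; it is judged then, once.
Trained networks look in a picture, given as the dict that the camera call returned (one of the last four; its "shot" number tells which), for a name from the list of things; names that differ only in an ending like _2 or _b are one class to them, and where a whole thing is asked for, a point or a joint stands for the part that bears it (a point fixed in the world has none). Each returns a list of dicts, best first, with "confidence" (0 to 1); they miss things now and then, are a little off and sometimes report something else, mostly with a low value. They report only what shows in the picture. A call takes as long as a camera call. They do not tell look-alikes from the thing itself.
- models.trace(name, picture): "pixels" (384x512 bool, what is visible of it).
- models.landmark_of(name, picture): "at" ([x, y, z] in m, in the coordinates of the camera as it stood for that picture, good to about 4 mm: a listed point, or the origin of a listed thing).
The state is a dict: "time_s": time; "joint_positions": joint angles; "dq": joint speeds; "tau": joint torques, N m; "position": TCP position; "orientation": TCP orientation; "ft_force": force on the tool from outside, world axes, zero at the start; "moment": the same for the moment, N m; "opening": opening from 0.0 (shut) to 1.0 (fully open); "grasp_force": force on a finger pad.
Only numpy, scipy, OpenCV 4.12 (cv2) and the standard library are available. Lean on these libraries where they do the work, as an engineer would, in place of code of your own. Each camera call takes 0.05 s, during which the arm holds its last target. There are 200 camera calls.

## Working session

There is one attempt and no reset: what is moved stays moved. The work goes in short steps, each a Python script; the robot and the scene stay as the last script left them, time stands still between calls to the robot, and variables do not carry over. Pictures are saved under pics/ and viewed, at most 10 in all, crops included, and the job is handed in when it is done.

```bash
mkdir -p pics; cat > h.py <<'E'
import numpy as np, cv2
from workcell import bot, eyes, models
def w_of(pic,p):
    T=np.linalg.inv(pic["world_to_cam"]); return (T@np.r_[p,1])[:3]
def cloud(pic):
    z=pic["range_z"]; H,W=z.shape
    u,v=np.meshgrid(np.arange(W),np.arange(H))
    n=cv2.undistortPoints(np.stack([u,v],-1).reshape(-1,1,2).astype(np.float64),pic["K"],np.array(pic["distortion"],float)).reshape(H,W,2)
    P=np.stack([n[...,0]*z,-n[...,1]*z,-z,np.ones_like(z)],-1)
    Wd=(P@np.linalg.inv(pic["world_to_cam"]).T)[...,:3]; Wd[z==0]=np.nan
    return Wd
def pix(pic,w):
    c=(pic["world_to_cam"]@np.r_[w,1])[:3]
    q,_=cv2.projectPoints(np.array([[c[0],-c[1],-c[2]]]),np.zeros(3),np.zeros(3),pic["K"],np.array(pic["distortion"],float))
    return q.ravel().round().astype(int)
def save(pic,name,crop=None,s=1):
    im=pic["frame"][...,::-1]
    if crop: im=im[crop[1]:crop[3],crop[0]:crop[2]]
    cv2.imwrite(f"pics/{name}.png",cv2.resize(im,None,fx=s,fy=s,interpolation=cv2.INTER_CUBIC))
E
python3 - <<'E'
from h import *
np.set_printoptions(precision=3,suppress=True)
ims=[]
for c in("top","side"):
    p=eyes.capture(c); save(p,c+"0",s=1.5); print(c,np.linalg.inv(p["world_to_cam"])[:3,3])
    for n in["bridge_mid","slot_top","hook_mid","eye_mid","vise_seat","tray_in","bin_in","spray_tall","spray_yellow","wrench","hammer","screwdriver","bearing","hub","spacer"]:
        for d in models.landmark_of(n,p):
            w=w_of(p,d["at"]); print(n,round(d["confidence"],2),w,pix(p,w))
print(bot.grip_point_offset, bot.read_state()["orientation"],bot.read_state()["time_s"])
E
```

```text
top [ 0.359 -0.048  1.258]
bridge_mid 0.86 [ 0.578 -0.524  0.028] [386 187]
bridge_mid 0.85 [ 0.341 -0.319  0.044] [331 255]
bridge_mid 0.67 [ 0.345 -0.527  0.044] [392 254]
bridge_mid 0.58 [ 0.508 -0.37   0.03 ] [344 206]
bridge_mid 0.15 [ 0.356 -0.162 -0.003] [283 250]
slot_top 0.93 [ 0.343 -0.321  0.083] [334 254]
slot_top 0.79 [ 0.58  -0.525  0.062] [390 184]
slot_top 0.72 [ 0.345 -0.527  0.084] [397 254]
slot_top 0.63 [ 0.507 -0.373  0.063] [347 205]
hook_mid 0.52 [ 0.507 -0.368  0.055] [345 205]
hook_mid 0.43 [0.588 0.218 0.003] [176 182]
eye_mid 0.58 [ 0.509 -0.372  0.068] [347 204]
vise_seat 0.94 [ 0.576 -0.026  0.04 ] [245 185]
bin_in 0.85 [0.587 0.219 0.002] [176 182]
spray_tall 0.87 [ 0.767 -0.162 -0.001] [283 136]
spray_yellow 0.64 [ 0.791 -0.063 -0.003] [256 129]
wrench 0.69 [ 0.716 -0.322 -0.003] [327 150]
hammer 0.81 [0.754 0.24  0.   ] [173 137]
screwdriver 0.67 [ 0.515  0.461 -0.002] [108 201]
screwdriver 0.61 [ 0.506 -0.371  0.033] [344 206]
bearing 0.72 [ 0.356 -0.16  -0.001] [283 250]
hub 0.67 [ 0.733  0.019 -0.003] [233 144]
hub 0.64 [ 0.63  -0.21  -0.004] [296 1
[... 612 characters left out ...]
 [ 0.574 -0.021  0.045] [246 189]
tray_in 0.69 [0.41  0.233 0.005] [166 177]
bin_in 0.67 [0.588 0.218 0.002] [213 165]
spray_tall 0.81 [ 0.767 -0.161  0.   ] [320 203]
spray_tall 0.36 [ 0.795 -0.061  0.   ] [307 186]
spray_yellow 0.64 [ 0.508 -0.368  0.065] [299 256]
spray_yellow 0.47 [ 0.632 -0.207  0.001] [296 225]
wrench 0.59 [ 0.715 -0.32  -0.002] [342 237]
wrench 0.31 [0.751 0.243 0.003] [247 150]
hammer 0.55 [0.752 0.244 0.002] [247 150]
screwdriver 0.53 [0.518 0.453 0.003] [167 143]
bearing 0.91 [ 0.361 -0.156  0.001] [209 248]
hub 0.56 [0.733 0.022 0.001] [278 179]
spacer 0.56 [ 0.626 -0.208  0.001] [295 226]
spacer 0.37 [0.515 0.456 0.004] [166 143]
0.0187 [-0.508 -3.1   -0.   ] 1.6
```

View pics/top0.png

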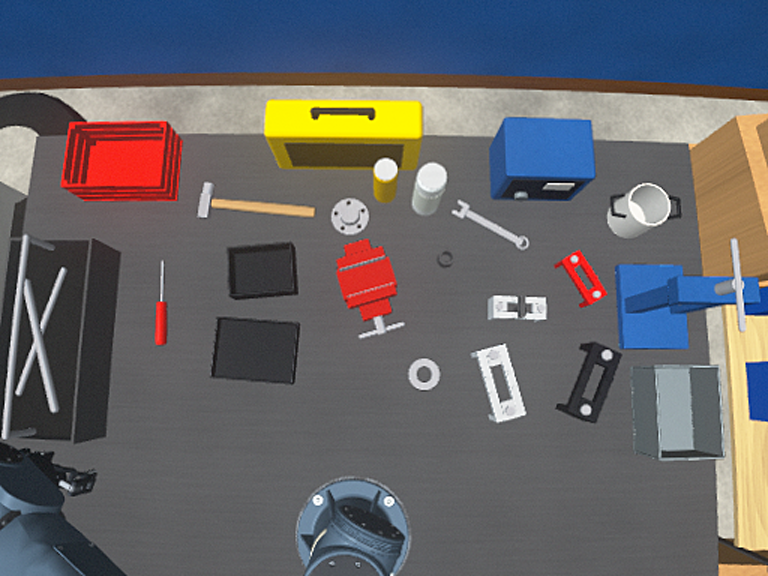

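```bash
python3 - <<'E'
from h import *
np.set_printoptions(precision=4,suppress=True)
p=eyes.capture("top"); s=eyes.capture("side")
save(p,"crop0",(310,160,430,280),5)
C=cloud(p)
def rect(c,r,z0,z1):
    m=(np.hypot(C[...,0]-c[0],C[...,1]-c[1])<r)&(C[...,2]>z0)&(C[...,2]<z1)
    q=C[m]; R=cv2.minAreaRect(q[:,:2].astype(np.float32)); print(c,(z0,z1),m.sum(),"c",R[0],"sz",R[1],"ang",R[2],"medz",np.median(q[:,2]))
for c in[(.508,-.37),(.58,-.522)]:
    rect(c,.075,.05,.075); rect(c,.05,.078,.12)
for c in[(.343,-.32),(.345,-.527)]: rect(c,.1,.06,.1)
rect((.576,-.024),.09,.065,.085)
rect((.576,-.024),.03,.035,.055)
rect((.588,.218),.11,.05,.07)
rect((.41,.235),.13,.02,.04)
for n in("bridge_mid","eye_mid"):
  for d in models.trace(n,p):
    m=d["pixels"]; print(n,d["confidence"],np.argwhere(m).mean(0)[::-1],m.sum(),np.nanmedian(p["frame"][m],0))
E
```

```text
(0.508, -0.37) (0.05, 0.075) 422 c (0.5089285373687744, -0.3698917627334595) sz (0.12452521175146103, 0.050873398780822754) ang 88.34554290771484 medz 0.06132324424379121
(0.508, -0.37) (0.078, 0.12) 56 c (0.5092723369598389, -0.3681555390357971) sz (0.01011018268764019, 0.04427866265177727) ang 88.67378234863281 medz 0.086848592711396
(0.58, -0.522) (0.05, 0.075) 438 c (0.5815880298614502, -0.5224325656890869) sz (0.12097921222448349, 0.055028654634952545) ang 30.757192611694336 medz 0.06107697201304796
(0.58, -0.522) (0.078, 0.12) 0 c (0.0, 0.0) sz (0.0, 0.0) ang 0.0 medz nan
(0.343, -0.32) (0.06, 0.1) 866 c (0.34193283319473267, -0.31896576285362244) sz (0.15817992389202118, 0.06772493571043015) ang 16.205890655517578 medz 0.08122506347236069
(0.345, -0.527) (0.06, 0.1) 927 c (0.34375375509262085, -0.5250502228736877) sz (0.07089067995548248, 0.16692039370536804) ang 66.12660217285156 medz 0.08423488660318457
(0.576, -0.024) (0.065, 0.085) 552 c (0.587037205696106, -0.02056919038295746) sz (0.14074629545211792, 0.11021145433187485) ang 17.588001251220703 medz 0.07100572754163037
(0.576, -0.024) (0.035, 0.055) 231 c (0.5757848024368286, -0.02392914891242981) sz (0.05681895464658737, 0.056148286908864975) ang 46.52191925048828 medz 0.04390503373003862
(0.588, 0.218) (0.05, 0.07) 269 c (0.5901606678962708, 0.21929028630256653) sz (0.11627085506916046, 0.1545458734035492) ang 5.832325458526611 medz 0.05731711429339126
(0.41, 0.235) (0.02, 0.04) 286 c (0.43599969148635864, 0.22766554355621338) sz (0.19198685884475708, 0.1996757537126541) ang 86.99980163574219 medz 0.02754823525110961
bridge_mid 0.94 [388.0021 184.5782] 486 [248.  33.  31.]
bridge_mid 0.92 [332.7929 255.3276] 879 [231. 233. 233.]
bridge_mid 0.88 [343.8009 204.9836] 427 [230. 232. 233.]
bridge_mid 0.76 [394.1455 254.4717] 990 [47. 47. 52.]
bridge_mid 0.7 [163.832  137.1275] 643 [218. 181. 122.]
  return _methods._mean(a, axis=axis, dtype=dtype,
  ret = ret.dtype.type(ret / rcount)
```

View pics/crop0.png

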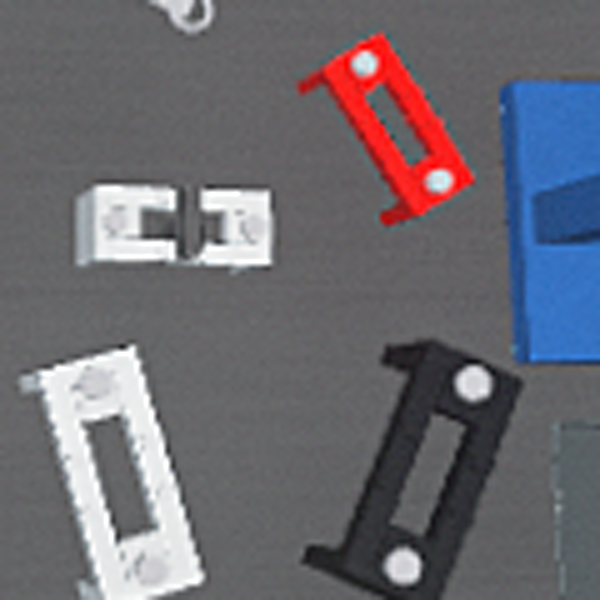

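The top view shows four bridge-like things, in full-image pixels:
- red, at (387,184)
- large white, at (332,255)
- black, at (394,254)
- small white, at (344,205)

The crop shows a dark eye plate crossing the small white one's slot at crop (190,220), so that is the pair I want. The vise is at about (245,185), the bin at (176,182) and the tray at (171,233).

```bash
cat >> h.py <<'E'
from scipy.spatial.transform import Rotation as Ro
def ori(phi):  # tool down, closing line along world angle phi
    y=np.array([np.cos(phi),np.sin(phi),0]); z=np.array([0,0,-1.]); return Ro.from_matrix(np.stack([np.cross(y,z),y,z],1)).as_rotvec()
E
python3 - <<'E'
from h import *
from scipy.optimize import differential_evolution as DE
np.set_printoptions(precision=4,suppress=True)
pics=[eyes.capture("top"),eyes.capture("side")]
def loc(q,x):
    c,s=np.cos(x[2]),np.sin(x[2]); d=q[:,:2]-x[:2]; return np.stack([d[:,0]*c+d[:,1]*s,-d[:,0]*s+d[:,1]*c],1)
for nm,p in zip(("top","side"),pics):
    C=cloud(p).reshape(-1,3); C=C[~np.isnan(C[:,0])]
    q=C[np.hypot(C[:,0]-.576,C[:,1]+.024)<.1]; hi=np.where((q[:,2]>.066)&(q[:,2]<.08),1.,-1.)
    def f(x):
        l=abs(loc(q,x)); jaw=(l[:,0]>.031)&(l[:,0]<.044)&(l[:,1]<.055); ch=(l[:,0]<.031)&(l[:,1]<.055); out=(l[:,1]>.055)&(l[:,1]<.068)&(l[:,0]<.044)
        return -(hi[jaw].sum()-hi[ch].sum()-hi[out].sum())
    r=DE(f,[(.556,.596),(-.044,-.004),(0,.6)],seed=1); print(nm,"vise",r.x,np.rad2deg(r.x[2]),r.fun,len(q))
    for n,c,S,h,w in(("bin",(.588,.218),(.115,.15),.06,.005),("tray",(.41,.235),(.14,.19),.03,.004)):
        q2=C[(np.hypot(C[:,0]-c[0],C[:,1]-c[1])<.14)&(C[:,2]>h-.007)&(C[:,2]<h+.006)]
        def g(x):
            l=abs(loc(q2,x)); d=np.maximum(l[:,0]-S[0]/2+w/2,l[:,1]-S[1]/2+w/2); return np.minimum(abs(d),.012).sum()
        r=DE(g,[(c[0]-.03,c[0]+.03),(c[1]-.03,c[1]+.03),(-.4,.4)],seed=1); print(nm,n,r.x,r.fun/len(q2),len(q2))
for v in[((.509,-.37,.1),-.029),((.509,-.37,.1),-.029+np.pi),((.576,-.024,.1),.29),((.576,-.024,.1),.29+np.pi),((.576,-.024,.1),.29+np.pi/2),((.576,-.024,.1),.29-np.pi/2)]:
    print(v,bot.inverse_kinematics(v[0],ori(v[1])))
E
```

```text
top vise [ 0.5752 -0.0242  0.3111] 17.82434228448234 -928.0 2443
top bin [0.5898 0.2185 0.1023] 0.0014620361258757702 233
top tray [ 0.4067  0.2286 -0.0607] 0.00205664689308955 271
side vise [ 0.5776 -0.0203  0.2782] 15.93925659028959 -713.0 2251
side bin [0.5889 0.2169 0.1003] 0.0022525312764041334 208
side tray [ 0.4067  0.2285 -0.0681] 0.003560695494862902 314
((0.509, -0.37, 0.1), -0.029) [-0.7025  0.6422  1.5381 -0.      0.9613 -0.6735]
((0.509, -0.37, 0.1), 3.112592653589793) [-0.7025  0.6422  1.5381 -0.      0.9613  2.4681]
((0.576, -0.024, 0.1), 0.29) [-0.1224  0.561   1.6881 -0.      0.8925 -0.4124]
((0.576, -0.024, 0.1), 3.431592653589793) [-0.1224  0.561   1.6881 -0.      0.8925  2.7292]
((0.576, -0.024, 0.1), 1.8607963267948966) [-0.1224  0.561   1.6881  0.      0.8925 -1.9832]
((0.576, -0.024, 0.1), -1.2807963267948965) [-0.1224  0.561   1.6881  0.      0.8925  1.1584]
```

```bash
python3 - <<'E'
from h import *
np.set_printoptions(precision=4,suppress=True)
o=ori(-.029)
bot.move_ptp([.509,-.369,.2],o)
bot.move_l([.509,-.369,.12],v=.2)
print(bot.move_l([.509,-.369,.034],v=.1,contact_N=8))
bot.set_gripper(0.0,50); s=bot.read_state(); print(s["position"],s["opening"],s["grasp_force"],s["time_s"])
bot.move_l([.509,-.369,.2],v=.15)
s=bot.read_state(); print(s["position"],s["opening"],s["grasp_force"],s["ft_force"],s["time_s"])
bot.move_ptp([.5755,-.022,.2],ori(.298))
save(eyes.capture("side"),"held",(170,90,330,210),5); print(bot.read_state()["opening"],bot.read_state()["time_s"])
E
```

```text
False
[ 0.5093 -0.3692  0.0347] 0.5737350389933592 52.90668547153473 7.2
[ 0.5086 -0.3686  0.1989] 0.5725418854779116 52.59404003620148 [-0.7028 -0.0645 -5.0635] 8.4583
0.5750640182256225 9.8333
```

View pics/held.png

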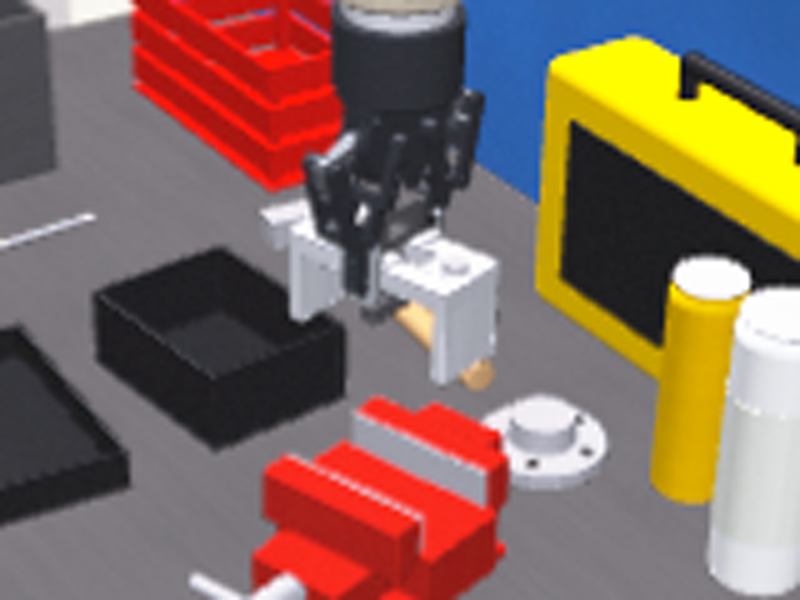

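The picture shows the pair held level at crop (390,270), with the hook still hanging in the slot. It is lined up above the channel at crop (390,480), so I'll lower it.

```bash
python3 - <<'E'
from h import *
np.set_printoptions(precision=4,suppress=True)
P=[.5765,-.023]
bot.move_l([*P,.125],ori(.298),v=.15)
c=bot.move_l([*P,.079],v=.05,contact_N=8); s=bot.read_state(); print(c,s["position"],s["ft_force"],s["time_s"])
if s["position"][2]<.084:
    bot.set_gripper(1.0); bot.wait(.2); bot.move_l([*P,.2],v=.2)
    j=list(bot.read_state()["joint_positions"]); 
    bot.move_j([j[0]-.6]+j[1:]); bot.wait(.1)   # clear the view
    print(j)
    p=eyes.capture("top"); q=eyes.capture("side")
    save(p,"vise",(195,140,295,215),8); C=cloud(p).reshape(-1,3); C=C[~np.isnan(C[:,0])]
    m=np.hypot(C[:,0]-P[0],C[:,1]-P[1])<.075
    for a,b in((.1,.114),(.122,.14)):
        t=C[m&(C[:,2]>a)&(C[:,2]<b)]; print(len(t),t.mean(0),cv2.minAreaRect(t[:,:2].astype(np.float32)))
    for pc in(p,q):
      for n in("bridge_mid","eye_mid","vise_seat"):
        for d in models.landmark_of(n,pc):
            w=w_of(pc,d["at"])
            if np.hypot(*(w[:2]-P))<.08: print(n,d["confidence"],w)
    print(bot.read_state()["time_s"])
E
```

```text
True [ 0.5761 -0.023   0.0796] [-1.1411 -0.6159  6.2099] 11.3417
[np.float64(-0.1205773044875587), np.float64(0.43541151033321557), np.float64(1.6112781570863346), np.float64(1.4348297598694974e-05), np.float64(1.1008329245625128), np.float64(-0.4185869170844176)]
397 [ 0.5747 -0.0251  0.1064] ((0.5754477977752686, -0.024552717804908752), (0.050185732543468475, 0.11960213631391525), 16.89539909362793)
56 [ 0.5747 -0.0247  0.1311] ((0.575619101524353, -0.02454978972673416), (0.04600338265299797, 0.011740186251699924), 16.58356285095215)
bridge_mid 0.76 [ 0.5738 -0.0252  0.0735]
eye_mid 0.61 [ 0.5785 -0.0216  0.1179]
eye_mid 0.4 [ 0.5774 -0.0238  0.1032]
vise_seat 0.71 [ 0.5746 -0.021   0.0397]
bridge_mid 0.8 [ 0.5726 -0.0227  0.0806]
eye_mid 0.57 [ 0.5747 -0.0266  0.1191]
vise_seat 0.97 [ 0.5724 -0.0196  0.0483]
14.5333
```

View pics/vise.png

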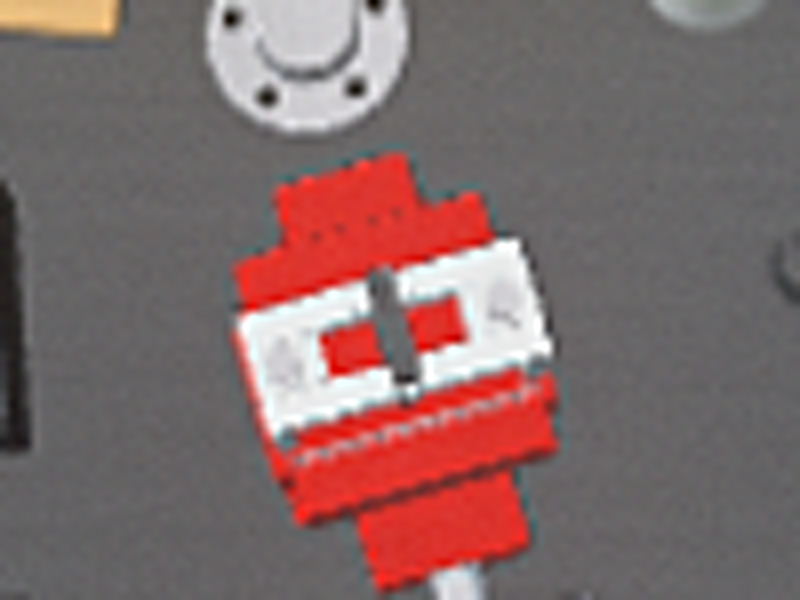

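The crop shows the pair standing square in the channel at about crop (395,340), with the eye plate crossing the slot and the gripper clear. Next I take the hook by its eye, lift it 10 mm, twist it and draw it out.

```bash
python3 - <<'E'
from h import *
np.set_printoptions(precision=4,suppress=True)
P=np.array([.5757,-.0242]); o=ori(.293-np.pi/2)
S=lambda t:(lambda s:print(t,s["position"],s["opening"],s["grasp_force"],s["ft_force"],s["moment"],s["joint_positions"][5],s["time_s"]))(bot.read_state())
bot.set_gripper(.5)
bot.move_ptp([*P,.19],o); bot.move_l([*P,.145],v=.1)
print(bot.move_l([*P,.1125],v=.05,contact_N=6)); S("down")
bot.set_gripper(0,60); S("grip")
print(bot.move_l([*P,.1225],v=.03,contact_N=10)); S("up10")
save(eyes.capture("side"),"lift",(190,130,300,210),7)
E
```

```text
False
down [ 0.5759 -0.0242  0.1127] 0.4961301550136708 0.0 [-0.3408  0.0872 -0.2702] [-0.0821 -0.0006  0.0481] 1.1549921968978056 17.825
grip [ 0.5759 -0.0242  0.1129] 0.12651887133858863 59.68432758003473 [-1.0489  0.7158  3.3192] [0.0472 0.147  0.0099] 1.1549987682883518 18.2083
False
up10 [ 0.5757 -0.0242  0.1225] 0.12064897796995523 59.03351102024317 [-0.0981 -0.4179 -1.5257] [-0.0239 -0.0589  0.0345] 1.1549994455275547 18.6917
```

View pics/lift.png

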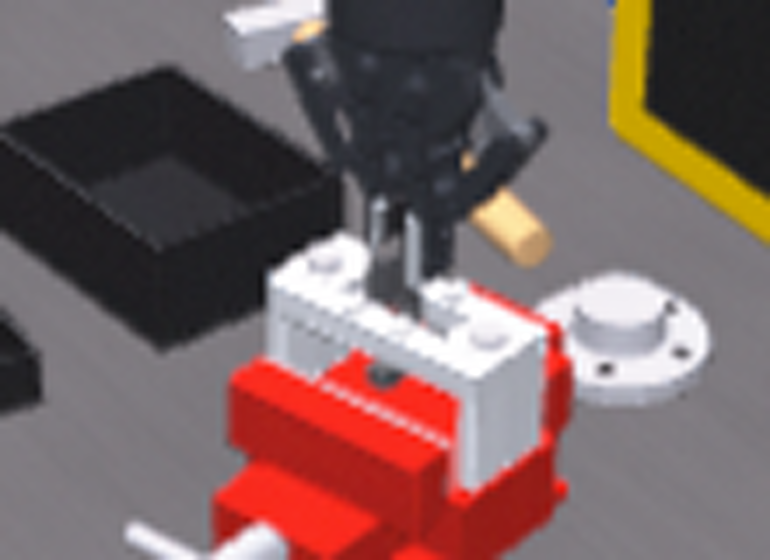

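The hook is up: its foot shows at crop (385,375) just below the top, its eye is in the pads, and the bridge is still seated. Now the twist and draw.

```bash
python3 - <<'E'
from h import *
np.set_printoptions(precision=4,suppress=True)
P=np.array([.5757,-.0242])
S=lambda t:(lambda s:print(t,s["position"],s["opening"],s["ft_force"],s["moment"],s["joint_positions"][5],s["time_s"]))(bot.read_state())
j=list(bot.read_state()["joint_positions"])
for k in(1,2,3):
    bot.move_j(j[:5]+[j[5]-np.pi/6*k]); S("tw")
c=bot.move_l([*P,.165],v=.05,contact_N=6); S(c)
if not c: c=bot.move_l([*P,.21],v=.1,contact_N=10); S(c); bot.wait(.1)
save(eyes.capture("side"),"drawn",(190,90,300,200),5)
E
```

```text
tw [ 0.5755 -0.0242  0.1223] 0.12694682093973353 [-0.2323  0.2792 -1.4522] [0.0128 0.03   0.0401] 0.6346304178940049 19.3083
tw [ 0.5756 -0.0242  0.1224] 0.12193303303526572 [ 0.4813  0.8644 -1.6053] [-0.0258  0.0178 -0.    ] 0.11238172984236683 19.875
tw [ 0.5756 -0.0242  0.1224] 0.12252398917544992 [-0.3598 -0.396  -1.8772] [-0.0413  0.025   0.0015] -0.41080406662094937 20.4417
False [ 0.5755 -0.0242  0.1647] 0.1260173627265019 [ 0.0319 -0.2973 -2.329 ] [-0.0206 -0.0477  0.0389] -0.415757998836948 21.4417
False [ 0.5754 -0.0242  0.2096] 0.12220461682291604 [-0.82    0.3622 -2.0824] [-0.0011 -0.0164 -0.0371] -0.41578982153251254 22.0417
```

View pics/drawn.png

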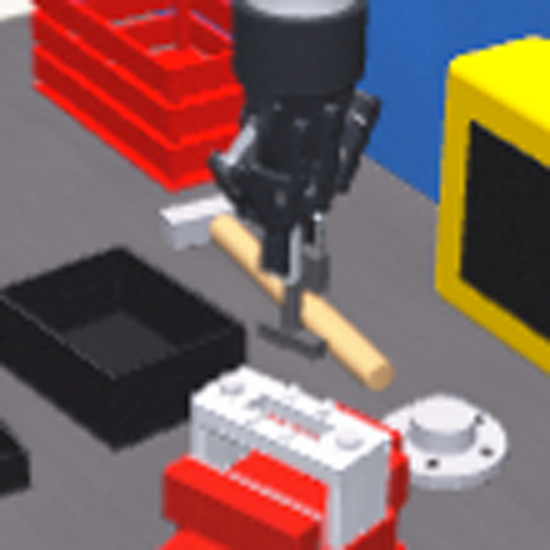

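The hook is out of the slot, hanging at crop (295,300), and the bridge is still in the vise at (290,450). Next the hook goes in the bin, then the bridge in the tray.

```bash
python3 - <<'E'
from h import *
np.set_printoptions(precision=4,suppress=True)
S=lambda t:(lambda s:print(t,s["position"],s["opening"],s["grasp_force"],s["ft_force"],s["time_s"]))(bot.read_state())
B=[.5893,.2177]; V=[.5757,-.0242]; T=[.4067,.2286]
bot.move_ptp([*B,.21],ori(.10)); bot.move_l([*B,.10],v=.2)
print(bot.move_l([*B,.057],v=.05,contact_N=5)); S("bin")
bot.set_gripper(.45); S("open"); bot.wait(.1)
bot.move_l([*B,.2],v=.15); S("up")
p=eyes.capture("side")
for d in models.landmark_of("hook_mid",p)[:3]: print(d["confidence"],w_of(p,d["at"]))
bot.set_gripper(1.0)
bot.move_ptp([*V,.2],ori(.293)); bot.move_l([*V,.12],v=.2)
print(bot.move_l([*V,.079],v=.08,contact_N=8)); bot.set_gripper(0,50); S("grip")
bot.move_l([*V,.18],v=.12); S("lifted")
bot.move_ptp([*T,.18],ori(-.064)); bot.move_l([*T,.08],v=.2)
print(bot.move_l([*T,.0385],v=.05,contact_N=8)); S("tray")
E
```

```text
False
bin [0.5895 0.2177 0.0573] 0.12418156506600501 59.00441017001867 [-0.2017  0.8019 -1.5056] 24.8583
open [0.5894 0.2177 0.0572] 0.45506318700718296 0.0 [0.0684 0.3357 0.2183] 25.2417
up [0.5888 0.2175 0.199 ] 0.4504651025511281 0.0 [-0.0838  0.0154 -0.2561] 26.4417
0.53 [0.5894 0.2209 0.0386]
0.28 [ 0.6271 -0.2058  0.0003]
False
grip [ 0.576  -0.0243  0.0796] 0.5745718593190762 51.76917493343353 [-0.8882  0.5895  5.9256] 29.6583
lifted [ 0.5752 -0.0241  0.1791] 0.576827330250938 52.34577834606171 [-0.0049  0.3042 -4.2161] 30.65
True
tray [0.4063 0.2284 0.0385] 0.5786356125626915 53.68716895580292 [-0.3218 -1.0946  6.6038] 33.275
```

```bash
python3 - <<'E'
from h import *
np.set_printoptions(precision=4,suppress=True)
T=[.4067,.2286]
bot.set_gripper(1.0); bot.wait(.2); bot.move_l([*T,.2],v=.15)
j=list(bot.read_state()["joint_positions"]); bot.move_j([j[0]-.8]+j[1:]); bot.wait(.2)
p=eyes.capture("top"); save(p,"end",(120,140,260,260),5)
C=cloud(p).reshape(-1,3); C=C[~np.isnan(C[:,0])]; m=np.hypot(C[:,0]-T[0],C[:,1]-T[1])<.09
t=C[m&(C[:,2]>.055)&(C[:,2]<.075)]; print(t.mean(0),cv2.minAreaRect(t[:,:2].astype(np.float32)))
m=np.hypot(C[:,0]-.589,C[:,1]-.218)<.045; t=C[m&(C[:,2]>.02)]; print(len(t),t.mean(0),t.max(0))
print(bot.read_state()["time_s"])
E
```

```text
[0.4049 0.2264 0.065 ] ((0.405131995677948, 0.228144109249115), (0.11902005225419998, 0.05047771334648132), 86.48296356201172)
77 [0.5878 0.2156 0.066 ] [0.597  0.2397 0.0772]
36.7667
```

View pics/end.png

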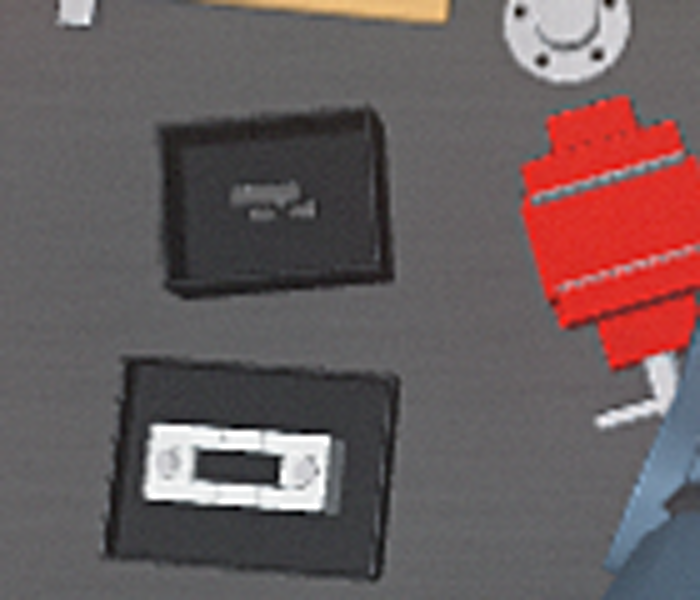

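The bridge stands flat in the tray at crop (240,465), the hook stands in the bin at (270,200), and the arm is clear. I'm handing the job in.

```bash
python3 -c "
from h import *
print(bot.finish_job())"
```

```text
the job is handed in; nothing more can be done
None
```

The job is handed in: the last picture showed the hook standing in the deep bin and the bridge flat in the shallow tray with the arm clear, at about 37 s on the robot's clock; the hand-in returned no verdict.

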